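# Load the push-button rice cooker

## Task

Get the garlic bulb cooking: press the release button on the sloping front of the small rice cooker fully in and let it go, so that the catch frees the lid and it springs up, then set the bulb from the chopping board into the steel pot. Push the lid back down until the catch clicks and keeps it shut by itself. Do not shove or tip the cooker or disturb the other things on the worktop.

Things in the scene. Friction and masses are not known exactly. Their poses are not given: they have to be found in the camera images.
- cooker: small white rice cooker, round drum 194 mm across, standing loose (about 3.3 kg; a shove slides it). Origin: centre of its underside; front is -x, with a black housing for the release button; hinge side +x; z up. Rim at z 114 mm; steel pot, inner diameter 145 mm, floor at z 48 mm. Lid hinge axis along y at x +104, z 118 mm.
- cooker_lid (a joint): lid angle in rad: 0 shut, 1.45 fully open, where its spring drives it when the catch is free. The lid is a disc of radius 97 mm, 28 mm thick in the middle, 12 mm near the rim; front edge 201 mm from the hinge. A striker under its front edge snaps under a sprung catch in the rim: closing it there takes about 8 N. Shut it may read a few mrad.
- lid_front (a point): point on the lid's outer (upper) surface near its front edge, on the centre line, 176 mm from the hinge axis; shut, it lies at x -72, z 140.5 mm of the cooker. It moves with the lid; x axis along the lid from front to hinge, z axis out of its upper face.
- cooker_button (a joint): travel of the release button in m: 0 out, 0.0065 fully in. The spring takes about 3 N to start and 9 N fully in; only the last fifth of the travel frees the catch.
- button_top (a point): centre of the face of the release button, a grey cap 26 x 44 mm (44 along the cooker's y) on the black housing at the cooker's front, standing 8.5 mm above the housing when out. Its z axis points out of the face, 40 degrees from vertical toward the cooker's front; the button moves in against that axis.
- garlic: pale garlic bulb, 48 x 50 x 51 mm, 24 g, on the chopping board; origin at the centre of its underside, z up.
- pot_floor (a point): centre of the inner floor of the steel pot, axes as the cooker's.
- board: wooden chopping board 200 x 300 x 22 mm (300 along its y), fixed; origin at the centre of its underside.
- lime: green lime, 57 x 46 x 45 mm, also on the board, left alone; origin at its underside.
- peeler: vegetable peeler 170 x 25 x 18 mm lying along the board's x near the +y end, left alone.
- salt: salt shaker, 44 mm across and 90 mm tall, standing to the right of the cooker, left alone.
- pepper: spice jar with a dark cap, 41 mm across and 105 mm tall, behind the salt shaker, left alone.
There are look-alikes about, which are no part of the job. Leave any blue or orange look-alike of the garlic alone.

How it is judged:
On the way, in this order (a step that is already met when the one before it is completed fails the run):
1. the release button is pressed fully in (value of joint cooker_button above 0.0048 m), for 0.02 s.
2. the button is let go and the lid has sprung open (value of joint cooker_lid above 1.1 rad and value of joint cooker_button below 0.0015 m), for 0.1 s.
3. the garlic lies in the pot, let go, under the open lid (horizontal distance between garlic and pot_floor below 0.075 m and z of garlic in the frame of pot_floor between -0.015 and 0.06 m and contact force between the fingers and garlic below 0.05 N and value of joint cooker_lid above 0.6 rad), for 0.2 s.
At the end, for the whole second after the job is handed in: The lid is shut and held by its catch (within 0.02 rad of closed with nothing pressing on it), the button is out again (within 1.5 mm), the garlic rests in the pot, and the cooker stands within 50 mm of where it was (value of joint cooker_lid below 0.02 rad and value of joint cooker_button below 0.0015 m and horizontal distance between garlic and pot_floor below 0.075 m and z of garlic in the frame of pot_floor between -0.015 and 0.06 m and linear speed of cooker below 0.02 m/s and linear speed of garlic below 0.05 m/s and distance of cooker from where it was at the start of the episode below 0.05 m); the robot touches nothing.
It fails at once if the cooker is shoved more than 50 mm or tipped (distance of cooker from where it was at the start of the episode above 0.05 m or angle between cooker's own z axis and vertical above 0.15 rad).
It fails at once if the lime, peeler, salt shaker or spice jar is moved more than 50 mm (distance of any of lime, peeler, salt, pepper from where it was at the start of the episode above 0.05 m).
It also fails if it takes over 72 s, if anything falls off the work surface, if the arm or the gripper's body presses on something with over 40 N, if the wrist force passes 120 N, or if a joint passes its speed limit or range.

## Robot

A 6-joint arm with a two-finger parallel gripper is mounted at the origin on a cart in front of the work surface, level with it; the furniture and walls round the work are solid. World frame = base frame: x ahead of the robot, y to its left, z up, the work surface at z = 0. Lengths are in m, angles in rad, forces in N, time in s.
With the tool pointing down it reaches from about 0.425 to 0.925 m from the base axis. Payload 12.5 kg.
Tool frame: the origin (TCP) lies midway between the tips of the shut fingers; the grasp point (between the pads) lies 19 mm behind it; z points along the fingers, y is the direction in which the jaws open and shut (so a half turn about z gives the same grasp; the last joint's range is limited). The gripper opens to 85 mm and grips with 20 to 120 N. Pads are 22 mm wide; open, the fingers measure 114 mm over their backs; the gripper's body (76 mm by 85 mm) begins 54 mm behind the grasp point. The pads swing forward as they close: fully open they stand 13 mm farther back than shut.
Start: joints at [1.225, 0.491, 1.559, -0, 1.092, -0.106], TCP at [0.148, 0.607, 0.231] pointing down, gripper open.
Joint ranges: [-3.1, 3.1], [-0.84, 2.19], [0.05, 2.79], [-1.13, 4.28], [0.06, 2.93], [-2.69, 2.69]. Speed limits (rad/s): [2.22, 2.22, 2.79, 3.14, 3.14, 3.14].

## Interface

Orientations are given as a 3x3 rotation matrix whose columns are the frame's x, y, z axes.
In Python, from plant import env gives the robot as it stands.
- The arm moves only by the shell command python3 -m handwheel 'ROWS' [OPENING] [FORCE]. ROWS is JSON, a list of rows, each a list of 2 entries, a list of its own where there are three numbers: the shift along the world's x, y, z in mm, then the turn about the world's z in rad. A call has exactly 10 rows; each row shifts and turns the commanded pose from where the row before left it; what a row does not reach is not made up. A row lasts 1/12 s, in which the tool goes at most 41.7 mm and 7.16 degrees, less where a joint would pass 70% of its speed; a pose out of reach is approached as far as the arm can. A call with a gripper value outside its range is refused whole. OPENING is the opening, from 0 (shut) to 1 (fully open), set as the call begins (- or left out, the last holds). The fingers move at their own pace and stop on an object; FORCE is the grip in N (left out, the last holds). Time passes only in rows, so rows that do not move let the fingers close, or fill a call up. It gives the time, the measured TCP pose, the force and the opening at its end, in the units of the state.
- env.observe(): the state, without advancing time (a new reading comes with each control period).
- env.camera(name): name is "scene" or "top"; returns the picture (400x640x3 uint8, red, green, blue); there is no depth.
- env.camera_model(name): a dict with "camera_matrix" (3x3 intrinsics, pixels), "R" (3x3) and "t" (3): a world point X has camera coordinates R X + t. Camera axes: x right, y down, z forward; pixel columns grow to the right and rows downward; lengths in m; the calibration is good to about 2 mm. A picture is of the moment at which its call begins. camera_model takes no time and is no camera call.
- env.sign_off(): hands the job in, once; it reports no verdict.
The state is a dict: "clock": time; "q": joint angles; "qvel": joint speeds; "joint_torque": joint torques, N m; "position": TCP position; "ee_rot": TCP orientation; "force": force on the tool from outside, world axes, zero at the start; "wrist_torque": the same for the moment, N m; "opening": finger opening in m.
Only numpy, scipy, OpenCV 4.12 (cv2) and the standard library are available. Lean on these libraries where they do the work, as an engineer would, in place of code of your own. Each camera call takes 0.05 s, during which the arm holds its last target. There are 200 camera calls.

## Working session

There is one attempt and no reset: what is moved stays moved. The work goes in short steps, Python scripts to look and compute and a shell command to move; the robot and the scene stay as the last step left them, time stands still between calls to the robot, and variables do not carry over. Pictures are saved under pics/ and viewed, about 8 in all and at most 12, crops included, and the job is handed in when it is done.

```bash
ls; mkdir -p pics; cat > h.py <<'E'
import numpy as np, cv2
from plant import env
def snap(n,f):
    im=env.camera(n); cv2.imwrite(f,im[:,:,::-1]); return im
def proj(n,X):
    m=env.camera_model(n); c=np.array(m["R"])@np.array(X,float)+np.array(m["t"]); p=np.array(m["camera_matrix"])@c; return p[:2]/p[2]
def ray(n,u,v,z):
    m=env.camera_model(n); R=np.array(m["R"]);t=np.array(m["t"])
    d=R.T@np.linalg.inv(np.array(m["camera_matrix"]))@[u,v,1]; o=-R.T@t
    return o+d*(z-o[2])/d[2]
E
python3 - <<'E'
from h import *
a=snap("top","pics/top0.png");b=snap("scene","pics/scene0.png")
for n in("top","scene"):
    m=env.camera_model(n);print(n,m["camera_matrix"][0],(-np.array(m["R"]).T@np.array(m["t"])).round(3),np.array(m["R"]).round(2).tolist())
s=env.observe();print(s["clock"],s["position"],s["ee_rot"],s["force"],s["opening"])
E
```

```text
pics
top [387.37279008   0.         324.12114567] [3.450e-01 1.000e-03 1.318e+00] [[0.0, -1.0, -0.01], [-0.98, -0.0, -0.18], [0.18, 0.01, -0.98]]
scene [502.71091541   0.         309.40808776] [-0.039  1.258  0.887] [[-0.91, -0.42, -0.01], [-0.19, 0.45, -0.87], [0.38, -0.79, -0.49]]
0.1 [0.14832781 0.60693523 0.23080968] [[-9.71402920e-01  2.37436842e-01 -3.34829369e-04]
 [ 2.37437051e-01  9.71402516e-01 -8.93295335e-04]
 [ 1.13152868e-04 -9.47250595e-04 -9.99999545e-01]] [ 0.01899582  0.30850103 -0.36243263] 0.08530502984215878
```

View pics/top0.png

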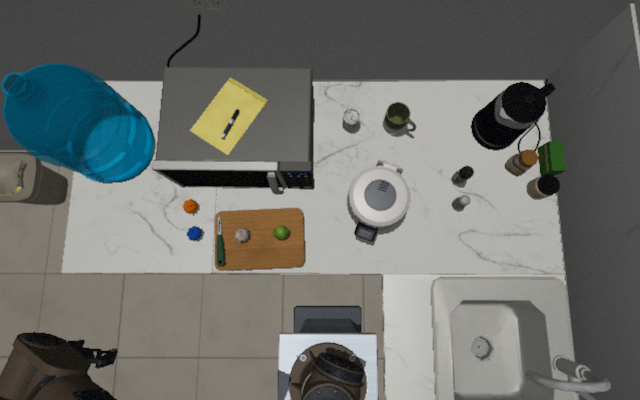

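View pics/scene0.png

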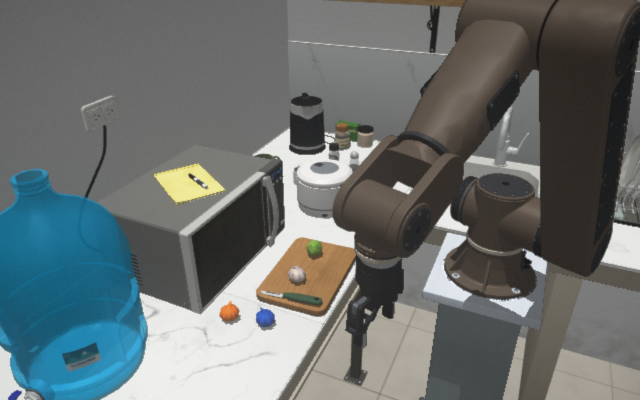

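Top view: pale garlic is at (242,236) on the board. It could be confused with the orange bulb (190,206), the blue bulb (194,233) and the lime (281,232), so I choose the pale one. The cooker is at (379,196) with its button housing at (366,232); salt and jar are at (462,202) and (462,175).

```bash
python3 - <<'E'
from h import *
a=cv2.imread("pics/top0.png")
c1=cv2.resize(a[150:250,330:420],None,fx=6,fy=6,interpolation=cv2.INTER_CUBIC)
c2=cv2.resize(a[200:280,210:310],None,fx=2.5,fy=2.5,interpolation=cv2.INTER_CUBIC)
o=np.zeros((600,800,3),np.uint8);o[:,:540]=c1;o[:200,550:800]=c2;cv2.imwrite("pics/crop1.png",o)
# garlic: low saturation inside board
hsv=cv2.cvtColor(a,cv2.COLOR_BGR2HSV)
g=((hsv[...,1]<90)&(hsv[...,2]>70)).astype(np.uint8);w=np.zeros_like(g);w[222:250,230:258]=g[222:250,230:258]
n,l,s,ce=cv2.connectedComponentsWithStats(w);i=1+s[1:,4].argmax();print("garlic px",s[i],ce[i],ray("top",*ce[i],0.022+0.025))
g=((hsv[...,0]>35)&(hsv[...,0]<80)&(hsv[...,1]>120)).astype(np.uint8);w*=0;w[222:245,268:295]=g[222:245,268:295]
n,l,s,ce=cv2.connectedComponentsWithStats(w);i=1+s[1:,4].argmax();print("lime",s[i],ce[i],ray("top",*ce[i],0.045))
for p in((379,196),(366,232)):print(p,ray("top",*p,0.12))
E
```

```text
garlic px [234 228  15  14 155] [241.13548387 234.28387097] [0.46766733 0.28444597 0.047     ]
lime [273 226  16  13 151] [280.74834437 232.1589404 ] [0.47510502 0.15435006 0.045     ]
(379, 196) [ 0.58207583 -0.16180781  0.12      ]
(366, 232) [ 0.4683653  -0.11899253  0.12      ]
```

View pics/crop1.png

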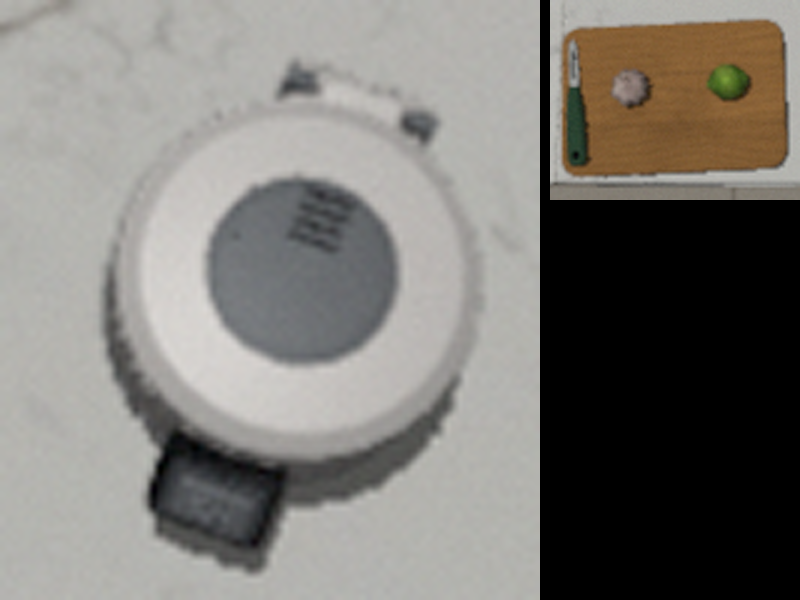

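The crop confirms the pale bulb, with the lime apart from it. On the cooker, the hinge knobs are around (390,167), the lid's grey disc at (380.5,195) and the grey button cap at (366,232).

```bash
python3 - <<'E'
from h import *
H=(ray("top",330+300/6,150+82/6,.118)+ray("top",330+420/6,150+125/6,.118))/2
C=ray("top",330+303/6,150+270/6,.146);C2=ray("top",380-.3,195.8,.125)
print(H,C,C2)
for z in(.07,.09,.11):
  B=ray("top",366.3,232,z);v=C-B;print(z,B,np.hypot(*(C-B)[:2]),np.arctan2(v[1],v[0]))
v=H-C;print(np.hypot(*v[:2]),np.arctan2(v[1],v[0]))
print(np.arctan2(.2374,-.9714))
print(proj("scene",[.465,-.12,.09]),proj("scene",[.582,-.165,.0]))
E
```

```text
[ 0.67621756 -0.19928154  0.118     ] [ 0.58006962 -0.16296336  0.146     ] [ 0.58172648 -0.16333575  0.125     ]
0.07 [ 0.47353041 -0.12496999  0.07      ] 0.1131110079570293 -0.3425547810445651
0.09 [ 0.471465   -0.12295042  0.09      ] 0.11574108687792695 -0.3529961206337204
0.11 [ 0.46939959 -0.12093086  0.11      ] 0.11838322262175226 -0.3629724378032371
0.10277858430847014 -0.36116396080776103
2.901901353269428
[351.30726343 192.55760487] [324.33647079 202.95806071]
```

```bash
python3 -m handwheel '[[[30,-26,0],0],[[30,-26,0],0],[[30,-26,0],0],[[30,-26,0],0],[[30,-26,0],0],[[30,-26,0],0],[[30,-26,0],0],[[30,-26,0],0],[[30,-26,0],0],[[30,-26,0],0]]' 0
python3 -m handwheel '[[[0,-38,0],-0.012],[[0,-38,0],-0.012],[[0,-38,0],-0.012],[[0,-38,0],-0.012],[[0,-38,0],-0.012],[[0,-38,0],-0.012],[[0,-38,0],-0.012],[[0,-38,0],-0.012],[[0,-38,0],-0.012],[[0,-38,0],-0.012]]'
python3 - <<'E'
from h import *
a=snap("scene","pics/scene1.png")
cv2.imwrite("pics/crop2.png",cv2.resize(a[140:240,270:400,::-1],None,fx=6,fy=6,interpolation=cv2.INTER_CUBIC))
print(env.observe()["position"],env.observe()["force"])
E
```

```text
clock: 0.93
position: [0.4495, 0.3455, 0.2312]
ee_rot: [[-0.971, 0.238, -0.0], [0.238, 0.971, -0.0], [0.0, -0.0, -1.0]]
force: [1.3, 1.5, 0.2]
opening: 0.0001
clock: 1.77
position: [0.4479, -0.0346, 0.2313]
ee_rot: [[-0.936, 0.353, -0.0], [0.353, 0.936, 0.0], [0.0, 0.0, -1.0]]
force: [1.5, 0.0, -0.8]
opening: 0.0001
[ 0.44845573 -0.03958811  0.23127971] [ 0.44412849 -2.04739688  1.06279737]
```

View pics/crop2.png

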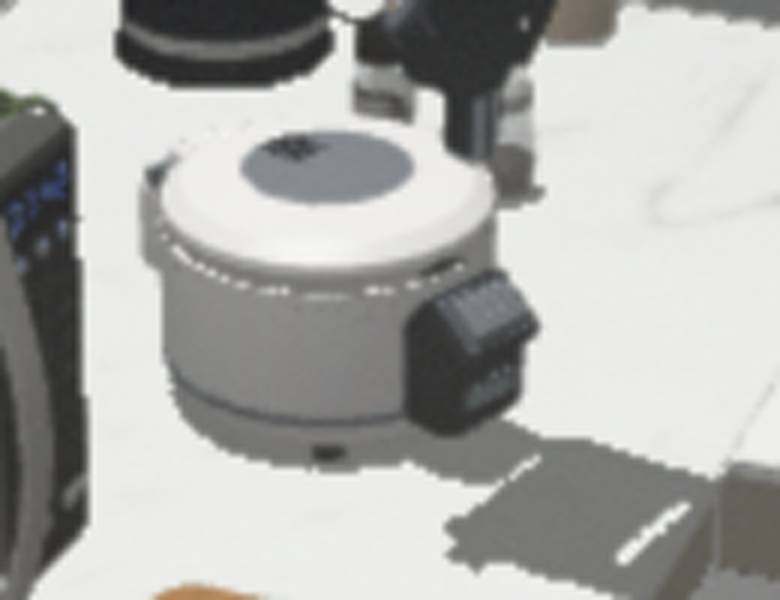

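The scene crop shows the grey cap centred at about (351.2,192) in full-picture pixels. I'll triangulate it with the top view.

```bash
python3 - <<'E'
from h import *
def P(n):
    m=env.camera_model(n);return np.array(m["camera_matrix"])@np.c_[m["R"],m["t"]]
X=cv2.triangulatePoints(P("top"),P("scene"),np.array([[366.3],[232.]]),np.array([[351.2],[192.]]));X=(X[:3]/X[3]).ravel()
print(X,proj("top",X),proj("scene",X))
f=np.array([np.cos(.358),-np.sin(.358)]);d=X[:2]-[.581,-.163];print("cooker x,y",d@f,d@[-f[1],f[0]])
# tip centre: contact edge 11mm inward of TCP, at cap centre
T=X.copy();T[:2]-=.011*f;print("TCP at contact",T,(T-env.observe()["position"])*1000,"axis in/mm",f*np.sin(np.radians(40)),-np.cos(np.radians(40)))
E
```

```text
[ 0.46870435 -0.12385544  0.08959001] [366.58719507 232.88124797] [350.67442009 191.94391271]
cooker x,y -0.11889237478697087 -0.00268581254685598
TCP at contact [ 0.45840175 -0.12000102  0.08959001] [   9.94602448  -80.41291043 -141.68970229] axis in/mm [ 0.60203455 -0.22523389] -0.766044443118978
```

```bash
python3 -m handwheel '[[[0,-25,0],0],[[0,-25,0],0],[[0,-24,0],0],[[0,0,-30],0],[[0,0,-32],0],[[0,0,-32],0],[[0,0,-32],0],[[0,0,0],0],[[0,0,0],0],[[0,0,0],0]]'
python3 - <<'E'
from h import *
a=snap("scene","pics/scene2.png")
cv2.imwrite("pics/crop3.png",cv2.resize(a[140:240,270:400,::-1],None,fx=6,fy=6,interpolation=cv2.INTER_CUBIC))
print(env.observe()["position"],env.observe()["force"])
E
```

```text
clock: 2.65
position: [0.449, -0.107, 0.1065]
ee_rot: [[-0.936, 0.352, 0.001], [0.352, 0.936, -0.0], [-0.001, 0.0, -1.0]]
force: [-0.1, 0.5, 0.4]
opening: -0.0
[ 0.44919364 -0.10707784  0.10693395] [-0.23555386 -0.38222359 -0.27724248]
```

View pics/crop3.png

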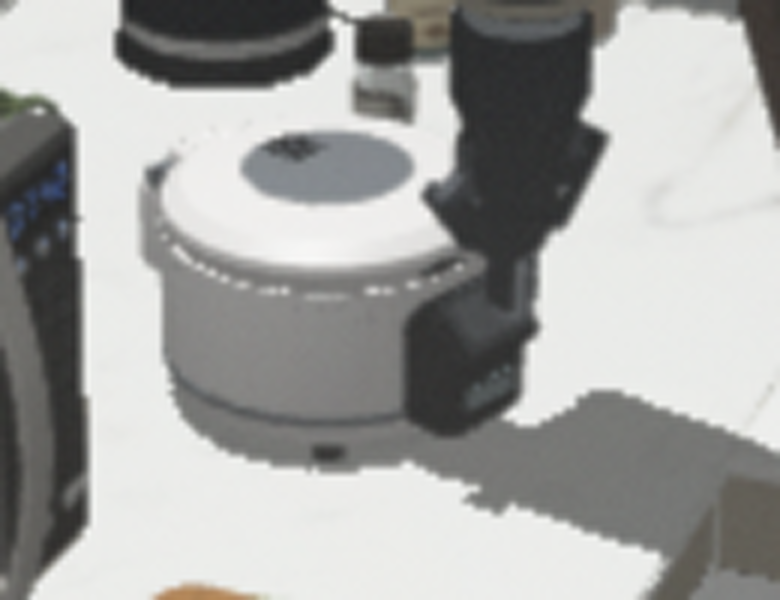

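Fingertips now stand just over the cap, at about (354,191). Next I close in along the button axis.

```bash
python3 -m handwheel '[[[-2,-6,0],0],[[0,0,0],0],[[1.8,-0.7,-2.3],0],[[1.8,-0.7,-2.3],0],[[1.8,-0.7,-2.3],0],[[1.8,-0.7,-2.3],0],[[1.2,-0.45,-1.5],0],[[0,0,0],0],[[0,0,0],0],[[0,0,0],0]]'
```

```text
clock: 3.53
position: [0.4551, -0.1162, 0.0949]
ee_rot: [[-0.936, 0.352, 0.0], [0.352, 0.936, -0.0], [-0.0, -0.0, -1.0]]
force: [-2.6, 0.3, 8.6]
opening: -0.0002
```

```bash
python3 -m handwheel '[[[0.6,-0.22,-0.77],0],[[0.6,-0.22,-0.77],0],[[0.6,-0.22,-0.77],0],[[0,0,0],0],[[0,0,0],0],[[0,0,0],0],[[0,0,0],0],[[0,0,0],0],[[0,0,0],0],[[0,0,0],0]]'
python3 - <<'E'
from h import *
a=snap("scene","pics/scene3.png");b=snap("top","pics/top3.png")
o=np.hstack([cv2.resize(a[120:240,270:400],(390,360)),cv2.resize(b[140:260,320:450],(390,360))])
cv2.imwrite("pics/crop4.png",o[:,:,::-1]);print(env.observe()["force"])
E
```

```text
clock: 4.37
position: [0.4555, -0.1164, 0.094]
ee_rot: [[-0.936, 0.352, -0.001], [0.352, 0.936, 0.0], [0.002, -0.0, -1.0]]
force: [-16.1, 3.9, 40.6]
opening: 0.0
[-15.69019351   3.23066796  41.26893192]
```

View pics/crop4.png

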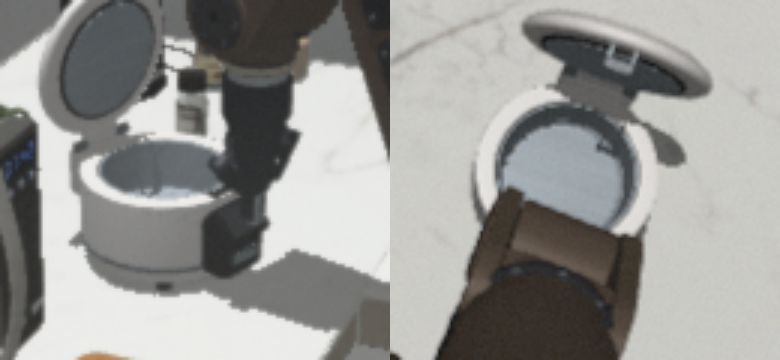

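Lid is fully open (pot visible, striker up at the back). I let go, back off along the axis and move toward the garlic.

```bash
python3 -m handwheel '[[[-6,2.3,7.7],0],[[-6,2.3,7.7],0],[[-6,2.3,7.7],0],[[0,0,32],0],[[0,0,32],0],[[0,0,32],0],[[0,0,30],0],[[3,38,0],0],[[3,38,0],0],[[3,38,0],0]]'
python3 -m handwheel '[[[3,38,0],0],[[3,38,0],0],[[3,38,0],0],[[3,38,0],0],[[3,38,0],0],[[3,38,0],0],[[3,38,0],0],[[0,12,0],0],[[0,0,0],0],[[0,0,0],0]]' 1 20
python3 - <<'E'
from h import *
p=env.observe()["position"];print(p,([.4677,.2844,.026]-p)*1000)
a=snap("top","pics/top4.png");b=snap("scene","pics/scene4.png")
o=np.hstack([cv2.resize(a[190:290,190:320],(390,300)),cv2.resize(b[200:320,220:376],(390,300))])
cv2.imwrite("pics/crop5.png",o[:,:,::-1])
hsv=cv2.cvtColor(cv2.imread("pics/scene0.png"),cv2.COLOR_BGR2HSV)
g=((hsv[...,1]<90)&(hsv[...,2]>70)).astype(np.uint8);w=np.zeros_like(g);w[262:288,284:310]=g[262:288,284:310]
n,l,s,ce=cv2.connectedComponentsWithStats(w);i=1+s[1:,4].argmax();print(s[i],ce[i],ray("scene",*ce[i],.047),proj("scene",[.4677,.2844,.047]))
E
```

```text
clock: 5.3
position: [0.4474, 0.0051, 0.2422]
ee_rot: [[-0.935, 0.354, 0.001], [0.354, 0.935, -0.0], [-0.001, 0.0, -1.0]]
force: [0.9, -0.6, -0.4]
opening: -0.0002
clock: 6.13
position: [0.4681, 0.2821, 0.2411]
ee_rot: [[-0.937, 0.351, -0.001], [0.351, 0.937, -0.0], [0.0, -0.001, -1.0]]
force: [0.4, -0.4, -0.1]
opening: 0.0856
[0.46812277 0.28211111 0.24111363] [  -0.42276578    2.28888867 -215.11362624]
[288 265  18  18 244] [296.43032787 274.0204918 ] [0.46315349 0.2950404  0.047     ] [296.67130008 271.38487467]
```

View pics/crop5.png

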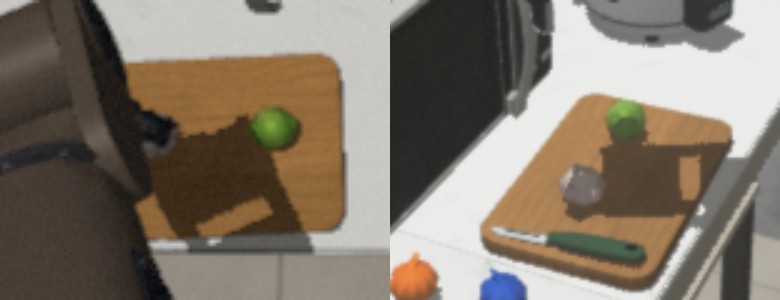

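The lime (crop left, 275,128) is well clear of the jaws and the garlic stands alone under the gripper. I descend and grip.

```bash
python3 -m handwheel '[[[-1,4,0],0],[[0,0,-34],0],[[0,0,-34],0],[[0,0,-34],0],[[0,0,-34],0],[[0,0,-34],0],[[0,0,-30],0],[[0,0,-14],0],[[0,0,0],0],[[0,0,0],0]]'
python3 -m handwheel '[[[0,0,0],0],[[0,0,0],0],[[0,0,0],0],[[0,0,0],0],[[0,0,0],0],[[0,0,0],0],[[0,0,0],0],[[0,0,0],0],[[0,0,0],0],[[0,0,0],0]]' 0 25
```

```text
clock: 7.07
position: [0.4678, 0.2855, 0.0274]
ee_rot: [[-0.936, 0.353, -0.001], [0.353, 0.936, -0.0], [0.001, -0.001, -1.0]]
force: [0.3, -0.5, 0.2]
opening: 0.085
clock: 7.9
position: [0.4682, 0.2864, 0.029]
ee_rot: [[-0.936, 0.352, 0.002], [0.352, 0.936, 0.001], [-0.002, 0.002, -1.0]]
force: [-1.6, -0.7, 9.8]
opening: 0.0465
```

```bash
python3 -m handwheel '[[[0,0,15],0],[[0,0,30],0],[[0,0,34],0],[[0,0,34],0],[[0,0,34],0],[[0,0,34],0],[[0,0,30],0],[[7,-30,0],0],[[7,-30,0],0],[[7,-30,0],0]]'
python3 -m handwheel '[[[8,-35,0],0],[[8,-35,0],0],[[8,-35,0],0],[[8,-35,0],0],[[8,-35,0],0],[[8,-35,0],0],[[8,-35,0],0],[[8,-35,0],0],[[8,-35,0],0],[[8,-35,0],0]]'
python3 - <<'E'
from h import *
a=snap("top","pics/top5.png");b=snap("scene","pics/scene5.png")
o=np.hstack([cv2.resize(a[140:260,320:450],(390,360)),cv2.resize(b[80:240,250:424],(390,360))])
cv2.imwrite("pics/crop6.png",o[:,:,::-1]);s=env.observe();print(s["position"],s["opening"],s["clock"])
print(proj("top",s["position"]))
E
```

```text
clock: 8.73
position: [0.4885, 0.1954, 0.2397]
ee_rot: [[-0.937, 0.351, 0.002], [0.351, 0.937, 0.001], [-0.002, 0.001, -1.0]]
force: [0.1, 0.4, -0.3]
opening: 0.0461
clock: 9.57
position: [0.5685, -0.1556, 0.2392]
ee_rot: [[-0.936, 0.352, 0.001], [0.352, 0.936, -0.0], [-0.001, 0.0, -1.0]]
force: [0.5, 0.1, -0.4]
opening: 0.0463
[ 0.5691543  -0.1581813   0.23871199] 0.04603900278596612 9.6667
[383.32218457 192.34346315]
```

View pics/crop6.png

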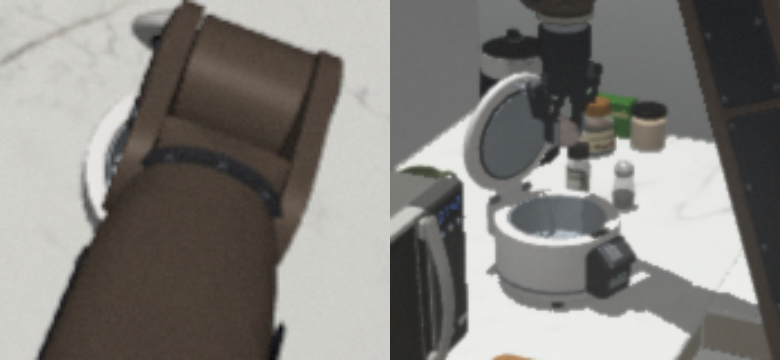

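The garlic is held above the pot with the gripper in front of the open lid. I lower it, staying a little forward of centre, and release.

```bash
python3 -m handwheel '[[[-5,0,0],0],[[0,0,-25],0],[[0,0,-28],0],[[0,0,-28],0],[[0,0,-28],0],[[0,0,-28],0],[[0,0,-22],0],[[0,0,-14],0],[[0,0,0],0],[[0,0,0],0]]'
python3 -m handwheel '[[[0,0,0],0],[[0,0,0],0],[[0,0,0],0],[[0,0,0],0],[[0,0,0],0],[[0,0,0],0],[[0,0,0],0],[[0,0,0],0],[[0,0,0],0],[[0,0,0],0]]' 0.75
```

```text
clock: 10.5
position: [0.5633, -0.1528, 0.0658]
ee_rot: [[-0.936, 0.351, -0.001], [0.351, 0.936, 0.0], [0.001, 0.0, -1.0]]
force: [0.8, -0.8, 0.0]
opening: 0.0457
clock: 11.33
position: [0.5636, -0.1539, 0.0654]
ee_rot: [[-0.936, 0.352, -0.0], [0.352, 0.936, 0.0], [0.0, 0.0, -1.0]]
force: [0.6, -0.1, 0.2]
opening: 0.064
```

```bash
python3 -m handwheel '[[[0,0,15],0],[[0,0,30],0],[[0,0,32],0],[[0,0,32],0],[[0,0,32],0],[[0,0,32],0],[[0,0,32],0],[[0,0,32],0],[[0,0,32],0],[[0,0,31],0]]'
python3 -m handwheel '[[[0,0,0],0],[[0,0,0],0],[[0,0,0],0],[[0,0,0],0],[[0,0,0],0],[[0,0,0],0],[[0,0,0],0],[[0,0,0],0],[[0,0,0],0],[[0,0,0],0]]' 0
python3 - <<'E'
from h import *
a=snap("top","pics/top6.png");b=snap("scene","pics/scene6.png")
o=np.hstack([cv2.resize(a[140:260,320:450],(390,360)),cv2.resize(b[60:240,250:445],(390,360))])
cv2.imwrite("pics/crop7.png",o[:,:,::-1]);s=env.observe();p=s["position"];print(p,s["force"])
C=np.array([.581,-.163]);f=np.array([np.cos(.358),-np.sin(.358)]);t=C+f*.131;print((t-p[:2])*1000)
for th in(1.45,1.2,1,.8,.6,.4,.2,.1,0):
    c,sn=np.cos(th),np.sin(th);x=.104-.176*c+.0225*sn+.011;z=.118+.176*sn+.0225*c;print(th,(C+f*x).round(4),round(z,4))
E
```

```text
clock: 12.17
position: [0.5633, -0.1537, 0.3673]
ee_rot: [[-0.936, 0.352, 0.0], [0.352, 0.936, -0.0], [-0.0, 0.0, -1.0]]
force: [-0.3, -0.1, 0.2]
opening: 0.064
clock: 13.0
position: [0.5636, -0.1539, 0.3654]
ee_rot: [[-0.936, 0.352, 0.0], [0.352, 0.936, 0.0], [0.0, 0.0, -1.0]]
force: [-0.0, -0.2, 0.4]
opening: 0.0
[ 0.56362552 -0.15387171  0.36539407] [ 0.0610238  -0.295479   -0.28527444]
[140.06901332 -55.0309204 ]
1.45 [ 0.6898 -0.2037] 0.2954
1.2 [ 0.6486 -0.1883] 0.2902
1 [ 0.6174 -0.1766] 0.2783
0.8 [ 0.589 -0.166] 0.2599
0.6 [ 0.5646 -0.1568] 0.2359
0.4 [ 0.5451 -0.1496] 0.2073
0.2 [ 0.5313 -0.1444] 0.175
0.1 [ 0.5268 -0.1427] 0.158
0 [ 0.5239 -0.1416] 0.1405
```

View pics/crop7.png

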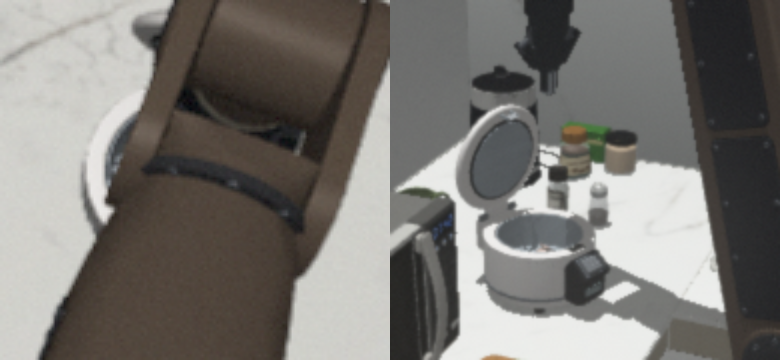

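Gripper empty, the lid stands open, and something pale is visible in the pot at crop (545,245). I cross over the lid and drop behind it.

```bash
python3 -m handwheel '[[[20,-8,5],0],[[24,-9,0],0],[[24,-9,0],0],[[24,-9,0],0],[[24,-10,0],0],[[24,-10,0],0],[[0,0,-20],0],[[0,0,-25],0],[[0,0,-25],0],[[0,0,-10],0]]'
python3 - <<'E'
from h import *
s=env.observe();print(s["position"],s["force"])
E
```

```text
clock: 13.93
position: [0.7029, -0.2086, 0.2865]
ee_rot: [[-0.936, 0.352, -0.004], [0.352, 0.936, 0.002], [0.005, 0.0, -1.0]]
force: [0.0, 0.1, 0.0]
opening: 0.0002
[ 0.70288301 -0.20859661  0.28645243] [0.00158748 0.11449083 0.04151168]
```

```bash
python3 -m handwheel '[[[-13.5,5,0],0],[[-13.5,5,0],0],[[-13.5,5,0],0],[[-13.5,5,-1],0],[[-10.4,4,-4],0],[[-10.4,4,-4],0],[[-10.4,4,-4],0],[[-9.4,3.5,-6],0],[[-9.4,3.5,-6],0],[[-9.4,3.5,-6],0]]'
python3 - <<'E'
from h import *
b=snap("scene","pics/scene7.png");a=snap("top","pics/top7.png")
o=np.hstack([cv2.resize(a[140:260,320:450],(390,360)),cv2.resize(b[60:240,250:445],(390,360))])
cv2.imwrite("pics/crop8.png",o[:,:,::-1]);s=env.observe();print(s["position"],s["force"])
E
```

```text
clock: 14.77
position: [0.5904, -0.1664, 0.2605]
ee_rot: [[-0.936, 0.352, 0.003], [0.352, 0.936, -0.001], [-0.003, 0.0, -1.0]]
force: [2.6, -0.7, 1.2]
opening: 0.0002
[ 0.58953964 -0.16603256  0.25990568] [0.29570906 0.1748894  2.12773451]
```

View pics/crop8.png

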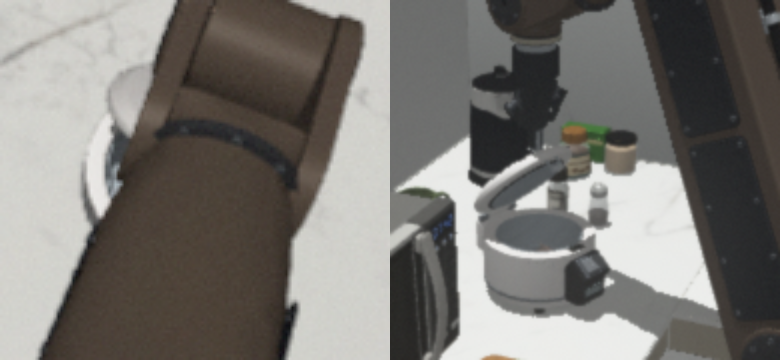

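The lid follows the fingertips, about half shut. I continue down the arc.

```bash
python3 -m handwheel '[[[-12.2,4.6,-12],0],[[-12.2,4.6,-12],0],[[-9.8,3.6,-14.3],0],[[-9.8,3.6,-14.3],0],[[-7,2.6,-16],0],[[-7,2.6,-16],0],[[-3,1,-8],0],[[-2,1,-8],0],[[0,0,0],0],[[0,0,0],0]]'
python3 -m handwheel '[[[-1,0.3,-4],0],[[-1,0.3,-4],0],[[-1,0.3,-4],0],[[0,0,-3],0],[[0,0,-2],0],[[0,0,-1],0],[[0,0,0],0],[[0,0,0],0],[[0,0,0],0],[[0,0,0],0]]'
```

```text
clock: 15.7
position: [0.5277, -0.143, 0.1591]
ee_rot: [[-0.936, 0.352, -0.0], [0.352, 0.936, 0.0], [0.0, 0.0, -1.0]]
force: [-1.7, 1.0, 0.5]
opening: 0.0002
clock: 16.53
position: [0.5243, -0.1418, 0.1411]
ee_rot: [[-0.936, 0.352, 0.0], [0.352, 0.936, -0.0], [-0.0, 0.0, -1.0]]
force: [-1.8, 1.5, 6.0]
opening: 0.0002
```

Just at the catch; I press a few mm more.

```bash
python3 -m handwheel '[[[0,0,-0.7],0],[[0,0,-0.7],0],[[0,0,-0.7],0],[[0,0,0],0],[[0,0,0],0],[[0,0,0],0],[[0,0,0],0],[[0,0,0],0],[[0,0,0],0],[[0,0,0],0]]'
```

```text
clock: 17.37
position: [0.5243, -0.1418, 0.1399]
ee_rot: [[-0.936, 0.352, 0.001], [0.352, 0.936, -0.0], [-0.001, 0.0, -1.0]]
force: [-6.9, 2.9, 16.7]
opening: 0.0001
```

```bash
python3 -m handwheel '[[[0,0,-0.7],0],[[0,0,-0.7],0],[[0,0,-0.4],0],[[0,0,0],0],[[0,0,0],0],[[0,0,0],0],[[0,0,0],0],[[0,0,0],0],[[0,0,0],0],[[0,0,0],0]]'
```

```text
clock: 18.2
position: [0.5242, -0.1418, 0.1388]
ee_rot: [[-0.936, 0.352, 0.001], [0.352, 0.936, -0.0], [-0.001, 0.0, -1.0]]
force: [-9.0, 4.1, 27.4]
opening: -0.0002
```

Rigid stop at 27 N, so I lift off and check that the lid stays down.

```bash
python3 -m handwheel '[[[0,0,4],0],[[0,0,8],0],[[0,0,15],0],[[0,0,25],0],[[0,0,30],0],[[0,0,30],0],[[-5,36,0],0],[[-5,36,0],0],[[-5,36,0],0],[[-5,36,0],0]]'
python3 -m handwheel '[[[-5,36,0],0],[[-5,36,0],0],[[-5,36,0],0],[[-5,36,0],0],[[-5,36,0],0],[[-5,36,0],0],[[-5,36,0],0],[[0,0,0],0],[[0,0,0],0],[[0,0,0],0]]'
python3 - <<'E'
from h import *
b=snap("scene","pics/scene8.png");a=snap("top","pics/top8.png")
A=cv2.imread("pics/top0.png")[:,:,::-1]
o=np.hstack([cv2.resize(A[140:260,340:470],(260,240)),cv2.resize(a[140:260,340:470],(260,240)),cv2.resize(b[120:240,270:400],(260,240))])
cv2.imwrite("pics/crop9.png",o[:,:,::-1]);s=env.observe();print(s["position"],s["force"])
g=lambda i:cv2.cvtColor(np.ascontiguousarray(i[150:250,330:480]),cv2.COLOR_RGB2GRAY).astype(np.float32)
print("cooker px shift",cv2.phaseCorrelate(g(A),g(a)))
E
```

```text
clock: 19.03
position: [0.5037, 0.0033, 0.249]
ee_rot: [[-0.936, 0.353, 0.0], [0.353, 0.936, -0.0], [-0.0, 0.0, -1.0]]
force: [0.1, 0.1, -0.6]
opening: 0.0001
clock: 19.87
position: [0.4691, 0.2539, 0.2487]
ee_rot: [[-0.936, 0.351, -0.0], [0.351, 0.936, -0.0], [0.0, -0.0, -1.0]]
force: [0.0, -0.1, -0.3]
opening: 0.0007
[0.4694563  0.25318311 0.24888102] [-0.02650361  0.46658372  0.48917343]
cooker px shift ((0.015006312339139072, 0.014770466885515532), 0.9544836364746093)
```

View pics/crop9.png

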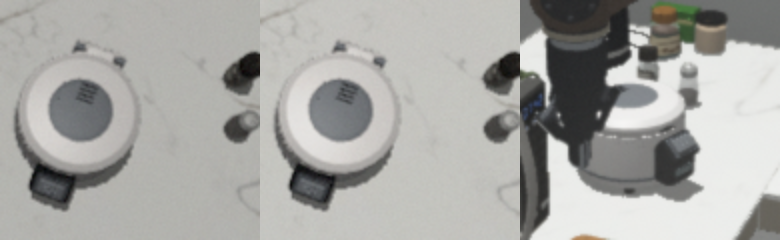

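The lid is shut exactly as at the start (pictures match to 0.02 px) and salt and jar are in place. One last look at the earlier picture of the open pot, to confirm the garlic lies inside.

```bash
python3 - <<'E'
import cv2
b=cv2.imread("pics/scene6.png");cv2.imwrite("pics/crop10.png",cv2.resize(b[155:215,290:370],None,fx=7,fy=7,interpolation=cv2.INTER_CUBIC))
E
```

```text
(no output)
```

View pics/crop10.png

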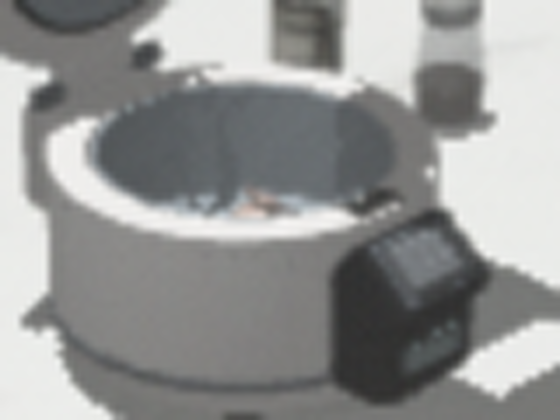

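The pinkish top of the bulb shows in the pot at crop (258,203), and the button stands out. Handing in.

```bash
python3 -c "
from plant import env
print(env.sign_off(),env.observe()['clock'])"
```

```text
the job is handed in; nothing more can be done
the job is handed in; nothing more can be done
```

The garlic is in the pot, the lid is shut, and I handed the job in at about 20 s of the allowed 72 s. `env.sign_off()` gives no verdict, so these are my own checks.

**What I did:** I pressed the release button in along its axis until the lid sprang open, then backed off. I set the pale bulb in the pot, pushed the lid down from behind with the shut fingertips to a firm stop at about 27 N, and drew the arm away.

**What the last checks showed:**
- **Lid:** it stayed down with nothing touching it.
- **Cooker:** the top view matched the starting picture to about 0.02 px. The salt shaker and spice jar were in the same places.
- **Button:** it looked to be standing out in the last view before the lid was closed.
- **Garlic:** I saw only the tip of it inside the pot, before closing the lid.
- **Lime and peeler:** they looked in place just before the grasp. I did not check them again afterwards, and the arm hid part of the board in the last views.
- **Forces:** pressing the button reached about 44 N in total at the wrist, through the fingertips, against the 120 N limit. That was more than needed, because I pressed on after the lid had probably already freed.

No check failed or disagreed, except that the two cameras put the bulb about 11 mm apart before the grasp; I went by the top view and the grip held.

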